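# Fill the spice rack in order of height

## Task

Put the salt shaker, the red-capped spice jar, the wooden pepper mill and the hot sauce bottle back in the spice rack, one to a hole and in order of height, the tallest at the rack's high end and each one shorter towards the low end. Stand each right down on the floor of its hole, and keep all four upright the whole time so that nothing spills.

Things in the scene. Friction and masses are not known exactly. Their poses are not given: they have to be found in the camera images.
- salt_shaker: the shortest: waisted clear salt shaker with a grey domed top, 90 mm tall, 43 mm across at its widest (25 to 35 mm up), about 34 mm across the grey head (66 to 78 mm up). Loose, upright, on the worktop to the right of the rack, in front of the dish rack (near edge x = 0.57 m, 121 mm high). Origin at the centre of its underside, z up.
- spice_jar: second shortest: glass spice jar with a green label and a red screw cap, 109 mm tall, 46 mm across all the way up. Loose, upright, on the worktop to the right of the rack, in front of the dish rack (near edge x = 0.57 m, 121 mm high). Origin at the centre of its underside, z up.
- pepper_mill: second tallest: plain dark wooden pepper mill, a cylinder 43 mm across (45 mm at the foot) with a thin steel band 86 to 91 mm up and a small steel knob on top (13 mm across, the last 10 mm); 136 mm tall. Loose, upright, on the worktop to the right of the rack, in front of the dish rack (near edge x = 0.57 m, 121 mm high). Origin at the centre of its underside, z up.
- hot_sauce: the tallest: slim glass sauce bottle with a dark label and a red cap, 188 mm tall, 45 mm across up to 94 mm; above that the solid shape used for contact tapers evenly to 21 mm across at the top. Loose, upright, on the worktop to the right of the rack, in front of the dish rack (near edge x = 0.57 m, 121 mm high). Origin at the centre of its underside, z up.
- rack: light wooden spice rack, 276 mm long with its end boards, 86 mm wide, fixed, its four holes in a row roughly along world y. A wall cabinet hangs behind it (beyond x = 0.62 m, from 0.52 m up). Origin: centre of underside; x along the row. Holes 56 mm across, 62 mm apart, in a plate 36 to 46 mm up. Steel guard rails along both sides, 39 mm off the middle line, 57 mm high.
- pad_1: cork pad, 52 mm across, seen through the rack's hole at x = -93 mm along the row; part of the rack. Origin at the centre of its upper face, 12 mm above the worktop, straight below the middle of the hole; axes as the rack's.
- pad_2: cork pad, 52 mm across, seen through the rack's hole at x = -31 mm along the row; part of the rack. Origin at the centre of its upper face, 12 mm above the worktop, straight below the middle of the hole; axes as the rack's.
- pad_3: cork pad, 52 mm across, seen through the rack's hole at x = +31 mm along the row; part of the rack. Origin at the centre of its upper face, 12 mm above the worktop, straight below the middle of the hole; axes as the rack's.
- pad_4: cork pad, 52 mm across, seen through the rack's hole at x = +93 mm along the row; part of the rack. Origin at the centre of its upper face, 12 mm above the worktop, straight below the middle of the hole; axes as the rack's.
- high_end: the rack's high end board, 86 mm wide, 12 mm thick, 108 mm tall, with a hand slot near its top; fixed at one end of the row (either end), 39 mm beyond the middle of the end hole. The board at the other, low end is plain and 60 mm tall. Origin at the centre of its underside; axes as the rack's.

How it is judged:
At the end, for the whole second after the job is handed in: Counting from the low end, the four holes hold the salt shaker, the spice jar, the pepper mill and the hot sauce bottle; each stands on the cork pad of its own hole (within 12 mm of its middle and 6 mm of its height), upright within 0.15 rad and at rest (((x of high_end in the frame of rack above 0 m and horizontal distance between salt_shaker and pad_1 below 0.012 m and z of salt_shaker in the frame of pad_1 between -0.006 and 0.006 m and horizontal distance between spice_jar and pad_2 below 0.012 m and z of spice_jar in the frame of pad_2 between -0.006 and 0.006 m and horizontal distance between pepper_mill and pad_3 below 0.012 m and z of pepper_mill in the frame of pad_3 between -0.006 and 0.006 m and horizontal distance between hot_sauce and pad_4 below 0.012 m and z of hot_sauce in the frame of pad_4 between -0.006 and 0.006 m) or (x of high_end in the frame of rack below 0 m and horizontal distance between salt_shaker and pad_4 below 0.012 m and z of salt_shaker in the frame of pad_4 between -0.006 and 0.006 m and horizontal distance between spice_jar and pad_3 below 0.012 m and z of spice_jar in the frame of pad_3 between -0.006 and 0.006 m and horizontal distance between pepper_mill and pad_2 below 0.012 m and z of pepper_mill in the frame of pad_2 between -0.006 and 0.006 m and horizontal distance between hot_sauce and pad_1 below 0.012 m and z of hot_sauce in the frame of pad_1 between -0.006 and 0.006 m)) and angle between each of salt_shaker, spice_jar, pepper_mill, hot_sauce's own z axis and vertical below 0.15 rad and linear speed of each of salt_shaker, spice_jar, pepper_mill, hot_sauce below 0.02 m/s); the robot touches nothing.
It fails at once if the salt shaker is tipped by more than 0.7 rad (angle between salt_shaker's own z axis and vertical above 0.7 rad).
It fails at once if the spice jar is tipped by more than 0.7 rad (angle between spice_jar's own z axis and vertical above 0.7 rad).
It fails at once if the pepper mill is tipped by more than 0.7 rad (angle between pepper_mill's own z axis and vertical above 0.7 rad).
It fails at once if the hot sauce is tipped by more than 0.7 rad (angle between hot_sauce's own z axis and vertical above 0.7 rad).
It also fails if it takes over 120 s, if anything falls off the work surface, if the arm or the gripper's body presses on something with over 40 N, if the wrist force passes 120 N, or if a joint passes its speed limit or range.

## Robot

A 6-joint arm with a two-finger parallel gripper is mounted at the origin on a cart in front of the work surface, level with it; the furniture and walls round the work are solid. World frame = base frame: x ahead of the robot, y to its left, z up, the work surface at z = 0. Lengths are in m, angles in rad, forces in N, time in s.
With the tool pointing down it reaches from about 0.35 to 0.85 m from the base axis. Payload 8.1 kg.
Tool frame: the origin (TCP) lies on the mounting face of the last link; the fingertips stand 186 mm ahead of it and the grasp point (between the pads) lies 167 mm ahead of it; z points along the fingers, y is the line along which they close (so a half turn about z gives the same grasp; the last joint's range is limited). The gripper opens to 93 mm and grips with 3 to 60 N. Pads are 15 mm wide; open, the fingers measure 128 mm over their backs; the gripper's body (75 mm by 188 mm) begins 65 mm behind the grasp point.
Start: joints at [-1.253, 0.13, 1.488, -0, 1.523, -0.085], TCP at [0.235, -0.552, 0.405] pointing down, gripper open.
Joint ranges: [-2.96, 2.96], [-0.89, 2.26], [0.02, 2.5], [-1.34, 4.48], [0, 2.73], [-2.66, 2.66]. Speed limits (rad/s): [2.39, 2.39, 2.79, 3.14, 3.14, 3.14].

## Interface

Orientations are given as a rotation vector (axis times angle).
In Python, from plant import * gives the robot as it stands. The module is installed in compiled form; this text tells all that it offers.
- The arm moves only by the tool arm_command, never from a script. Its argument "increments" is a list of rows, each a list of 6 numbers: the shift along the tool's x, y, z in units of 0.2 m (1.0 is 0.2 m), then the turn, a rotation vector about the tool's x, y, z in units of pi rad (1.0 is pi rad). A call has exactly 5 rows; each row is the pose to reach, as a shift and turn from the pose commanded when the call began, along the tool's axes at that moment, turning the shorter way round; what a row does not reach only later rows make up. A row lasts 1/8 s, in which the tool goes at most 62.5 mm and 10.7 degrees, less where a joint would pass 70% of its speed; a pose out of reach is approached as far as the arm can. A call with a number of a shift or a turn outside -1 to 1 is refused whole. A call with a gripper value outside its range is refused whole. "fingers" is the closure, from -1 (fully open) to 1 (shut), set as the call begins (left out, the last holds). The fingers move at their own pace and stop on an object; "force" is the grip in N (left out, the last holds). Time passes only in rows, so rows that repeat a pose let the fingers close, or fill a call up. It gives the time, the measured TCP pose, the force, the opening and the grip force at its end, in the units of the state.
- read_state(): the state, without advancing time (a new reading comes with each control period).
- read_camera(name): name is "side" or "top"; returns a dict with "image" (384x512x3 uint8, red, green, blue), "fx", "fy", "cx", "cy" (pixels), "T" (4x4, takes a point from camera to world coordinates). Camera axes: x right, y down, z forward; pixel columns grow to the right and rows downward; lengths in m; the calibration is good to about 2 mm. A picture is of the moment at which its call begins. There is no depth.
- close_job(): hands the job in; it is judged then, once.
The state is a dict: "t": time; "q": joint angles; "dq": joint speeds; "joint_torque": joint torques, N m; "tool_pos": TCP position; "orientation": TCP orientation; "force": force on the tool from outside, world axes, zero at the start; "wrist_torque": the same for the moment, N m; "opening": finger opening in m; "gripper_force": force on a finger pad.
Only numpy, scipy, OpenCV 4.12 (cv2) and the standard library are available. Lean on these libraries where they do the work, as an engineer would, in place of code of your own. Each camera call takes 0.05 s, during which the arm holds its last target. There are 200 camera calls.

## Working session

There is one attempt and no reset: what is moved stays moved. The work goes in short steps, Python scripts to look and compute and a tool call to move; the robot and the scene stay as the last step left them, time stands still between calls to the robot, and variables do not carry over. Pictures are saved under pics/ and viewed, at most 14 in all, crops included, and the job is handed in when it is done.

Besides the shell and the picture viewer there is one more tool, called after "Call:" by a JSON object that holds its "name" and its "arguments". arm_command: Moves the arm, as the interface text tells. Shifts and turns lie within -1 to 1; 1 stands for 0.2 m of shift or pi rad of turn. Its arguments: {"type":"object","properties":{"increments":{"type":"array","items":{"type":"array","items":{"type":"number","minimum":-1,"maximum":1}}},"fingers":{"type":"number"},"force":{"type":"number"}},"required":["increments"]}

```bash
mkdir -p pics; python3 - <<'E'
from plant import *
import cv2,numpy as np
np.set_printoptions(precision=4,suppress=True)
for n in("top","side"):
    c=read_camera(n); cv2.imwrite(f"pics/{n}0.png",c["image"][:,:,::-1]); print(n,c["fx"],c["fy"],c["cx"],c["cy"]);print(c["T"])
print(read_state())
E
```

```text
top 460.76883814237743 460.76883814237743 250.55932776312213 194.78359436447428
[[ 0.0085 -0.9964  0.0844  0.3805]
 [-1.     -0.0087 -0.0024  0.0323]
 [ 0.0031 -0.0844 -0.9964  1.134 ]
 [ 0.      0.      0.      1.    ]]
side 473.4007893076355 473.4007893076355 256.75683495501204 198.41950417723064
[[-0.0948 -0.6722  0.7342 -0.6399]
 [-0.9955  0.0626 -0.0712  0.124 ]
 [ 0.0019 -0.7377 -0.6751  1.0593]
 [ 0.      0.      0.      1.    ]]
{'t': 0.1, 'q': array([-1.2534,  0.1311,  1.4891, -0.    ,  1.523 , -0.0854]), 'dq': array([ 0.0006, -0.0004, -0.0025, -0.0009,  0.0019, -0.0003]), 'joint_torque': array([  0.001 , -56.1339, -49.3097,   0.0771,   0.0291,  -0.0001]), 'tool_pos': array([ 0.2351, -0.5518,  0.4038]), 'orientation': array([-3.0765, -0.6281,  0.0004]), 'force': array([-0.2858,  0.0534,  1.0511]), 'wrist_torque': array([-0.0015, -0.0032, -0.0629]), 'gripper_force': 0.0, 'opening': 0.09291160211941678}
```

View pics/top0.png

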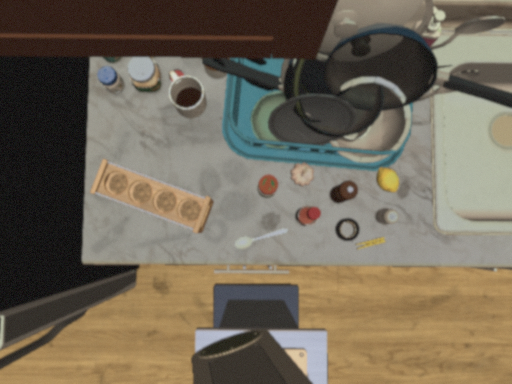

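View pics/side0.png

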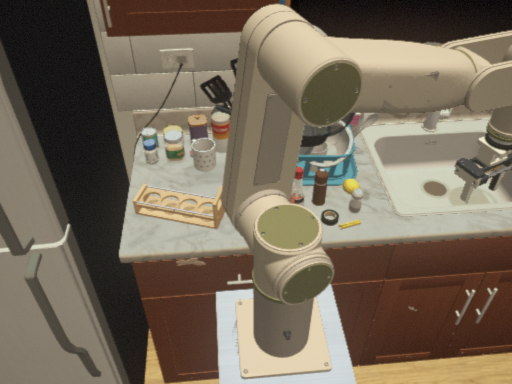

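```bash
python3 - <<'E'
import cv2,numpy as np
a=cv2.imread("pics/top0.png")[140:260,80:420]; b=cv2.imread("pics/side0.png")[150:250,125:385]
a=cv2.resize(a,(780,275),interpolation=cv2.INTER_CUBIC);b=cv2.resize(b,(780,300),interpolation=cv2.INTER_CUBIC)
cv2.imwrite("pics/crop0.png",np.vstack([a,b]))
E
```

```text
(no output)
```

View pics/crop0.png

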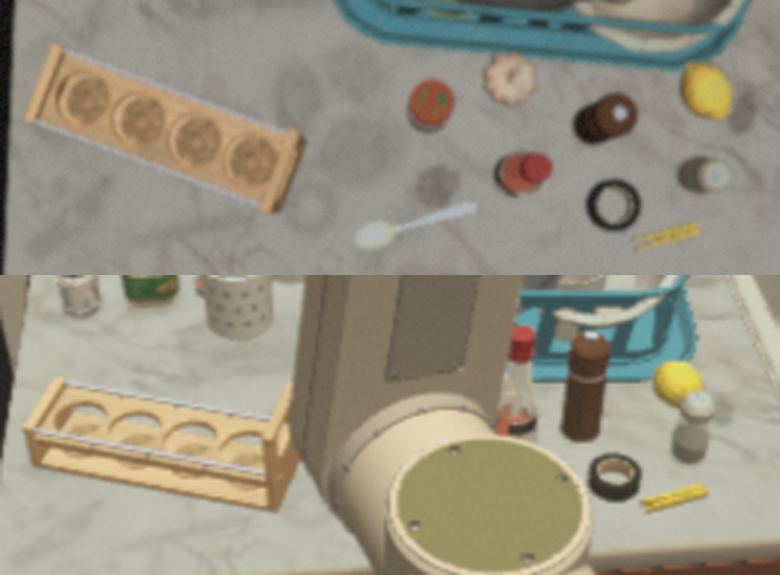

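```bash
cat > h.py <<'E'
import cv2,numpy as np
from plant import *
np.set_printoptions(precision=4,suppress=True)
def ray(c,u,v,z):
    T=c["T"]; d=T[:3,:3]@np.array([(u-c["cx"])/c["fx"],(v-c["cy"])/c["fy"],1]); o=T[:3,3]
    return o+d*(z-o[2])/d[2]
def proj(c,p):
    T=c["T"]; q=T[:3,:3].T@(np.array(p)-T[:3,3]); return np.array([c["fx"]*q[0]/q[2]+c["cx"],c["fy"]*q[1]/q[2]+c["cy"]])
E
python3 - <<'E'
from h import *
c=read_camera("top"); im=c["image"]; hsv=cv2.cvtColor(im,cv2.COLOR_RGB2HSV)
def blobs(m,name,z,box):
    x0,y0,x1,y1=box; k=np.zeros_like(m); k[y0:y1,x0:x1]=m[y0:y1,x0:x1]
    n,l,s,ct=cv2.connectedComponentsWithStats(k)
    for i in range(1,n):
        if s[i,4]>12: print(name,s[i],ct[i],ray(c,*ct[i],z))
H,S,V=[hsv[:,:,i].astype(int) for i in range(3)]
red=(((H<8)|(H>170))&(S>110)&(V>70)).astype(np.uint8)
blobs(red,"red",.109,(250,165,290,205)); blobs(red,"sauce",.188,(290,195,330,232))
dark=((V<95)&(S>40)).astype(np.uint8); blobs(dark,"mill",.126,(325,172,365,212))
blobs(((S<60)&(V>120)).astype(np.uint8),"knob",.136,(335,178,362,205))
blobs(((S<60)&(V>165)).astype(np.uint8),"salt?",.09,(370,200,405,232))
wood=((H>5)&(H<22)&(S>70)&(V>80)).astype(np.uint8); blobs(wood,"rack",.046,(85,150,220,240))
r=im[150:240,85:220]; big=cv2.resize(r,None,fx=5.9,fy=5.9,interpolation=cv2.INTER_CUBIC)[:,:,::-1]
cv2.imwrite("pics/rack.png",big)
o=im[160:235,250:400]; cv2.imwrite("pics/obj.png",cv2.resize(o,None,fx=5.3,fy=5.3,interpolation=cv2.INTER_CUBIC)[:,:,::-1])
E
```

```text
red [260 175  17   8  29] [269.1724 177.8621] [ 0.5058 -0.0115  0.109 ]
red [260 187  15   7  36] [266.2222 191.0833] [ 0.476  -0.0051  0.109 ]
sauce [300 208  20  15 251] [308.8606 214.4661] [ 0.4212 -0.09    0.188 ]
mill [331 181  26  22 354] [342.8051 191.8898] [ 0.4741 -0.1728  0.126 ]
knob [335 178  27  27 303] [351.8152 190.6601] [ 0.476  -0.1904  0.136 ]
knob [347 186   6   7  29] [349.8621 188.8621] [ 0.4799 -0.1862  0.136 ]
salt? [393 213   4   8  15] [394.7333 217.0667] [ 0.4212 -0.2974  0.09  ]
rack [  90  159  123   74 3642] [152.0472 195.8847] [0.4681 0.2629 0.046 ]
```

View pics/rack.png

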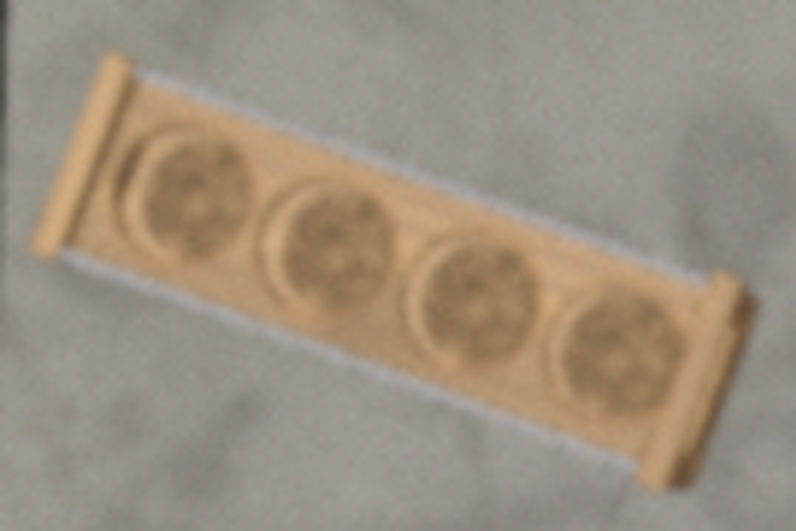

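View pics/obj.png

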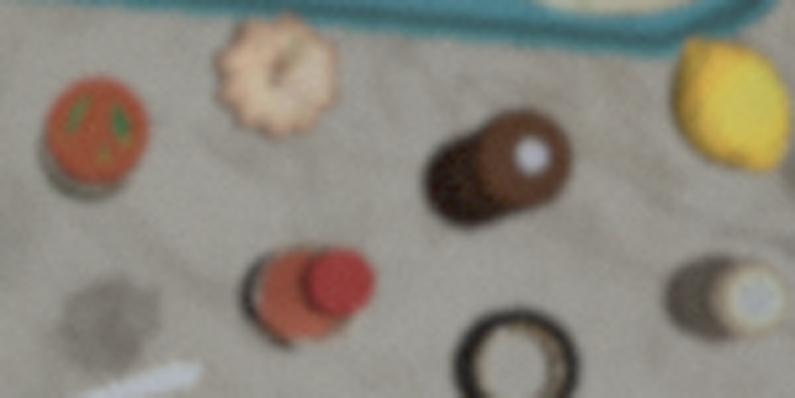

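```bash
python3 - <<'E'
from h import *
from scipy.spatial.transform import Rotation as R
c=read_camera("top"); s=read_camera("side")
P=lambda X,Y,u0,v0,k,z: ray(c,u0+(X+.5)/k-.5,v0+(Y+.5)/k-.5,z)
rk=lambda X,Y,z:P(X,Y,85,150,5.9,z)
pads=np.array([rk(*p,.012) for p in((201,198),(343,249),(483,301),(624,353))])
lo,hi=rk(84,155,.06),rk(694,381,.108)
print("pads",pads); print("ends",lo,hi,"mid",(lo+hi)/2,"len",np.linalg.norm((lo-hi)[:2]),"padmid",pads.mean(0))
r1,r2=rk(98,163,.057),rk(672,370,.057); print("rails mid",r1,r2)
for d in(hi-lo,pads[3]-pads[0],r2-r1): print("row ang",np.degrees(np.arctan2(d[1],d[0])),np.linalg.norm(d[:2]))
ob=lambda X,Y,z:P(X,Y,250,160,5.3,z)
for n,p in dict(jar=(97,131,.109),millcap=(524,160,.126),knob=(533,154,.136),salthead=(749,298,.075),salttop=(754,298,.088),sauce=(340,283,.188)).items():
    w=ob(*p); print(n,w,"side px",proj(s,w),"foot top px",proj(c,[w[0],w[1],0]))
st=read_state(); print(R.from_rotvec(st["orientation"]).as_matrix())
E
```

```text
pads [[0.5014 0.3526 0.012 ]
 [0.4806 0.2932 0.012 ]
 [0.4596 0.2347 0.012 ]
 [0.4385 0.176  0.012 ]]
ends [0.513  0.3859 0.06  ] [0.4232 0.1371 0.108 ] mid [0.4681 0.2615 0.084 ] len 0.2645093707738008 padmid [0.47   0.2641 0.012 ]
rails mid [0.5102 0.3812 0.057 ] [0.4296 0.1511 0.057 ]
row ang -109.82913411784288 0.2645093707738008
row ang -109.5789909426901 0.18744411545453987
row ang -109.2872201876523 0.24380952486300744
jar [ 0.4912 -0.0087  0.109 ] side px [264.1364 176.7966] foot top px [266.1079 189.0296]
millcap [ 0.4789 -0.1853  0.126 ] side px [321.0299 171.7689] foot top px [337.5114 194.6369]
knob [ 0.4804 -0.1868  0.136 ] side px [321.7329 168.9259] foot top px [338.1397 194.0241]
salthead [ 0.4245 -0.2934  0.075 ] side px [357.0846 193.4195] foot top px [381.5752 217.0057]
salttop [ 0.424  -0.2916  0.088 ] side px [357.1486 190.4428] foot top px [380.8263 217.2112]
sauce [ 0.4243 -0.1001  0.188 ] side px [297.9393 168.8079] foot top px [303.0718 216.4297]
[[ 0.92    0.392  -0.0003]
 [ 0.392  -0.92    0.0008]
 [ 0.0001 -0.0009 -1.    ]]
```

```bash
cat > mv.py <<'E'
import sys; from h import *
from scipy.spatial.transform import Rotation as R
# args: x y z(grasp point) yaw(deg of tool y); prints increment row from measured pose, tool kept vertical
def inc(p,M,x,y,z,yaw):
    a=np.radians(yaw); Y=np.array([np.cos(a),np.sin(a),0]); Z=np.array([0,0,-1.]); G=np.c_[np.cross(Y,Z),Y,Z]
    return np.r_[M.T@(np.array([x,y,z+.167])-p)/.2, R.from_matrix(M.T@G).as_rotvec()/np.pi], np.array([x,y,z+.167]),G
s=read_state(); p,M=s["tool_pos"],R.from_rotvec(s["orientation"]).as_matrix()
v=list(map(float,sys.argv[1:]))
for i in range(0,len(v),4):
    r,p,M=inc(p,M,*v[i:i+4]); print(np.round(r,3).tolist())
E
python3 mv.py .4243 -.2925 .17 -19.7 .4243 -.2925 .073 -19.7
```

```text
[1.378, -0.822, 0.337, -0.0, -0.0, -0.262]
[0.0, 0.0, 0.485, 0.0, 0.0, 0.0]
```

Call:
{"name": "arm_command", "arguments": {"increments": [[0.9, -0.53, 0.15, 0, 0, -0.262], [0.9, -0.53, 0.15, 0, 0, -0.262], [0.9, -0.53, 0.15, 0, 0, -0.262], [0.9, -0.53, 0.15, 0, 0, -0.262], [0.9, -0.53, 0.15, 0, 0, -0.262]], "fingers": -0.29, "force": 30}}

```text
t: 0.88
tool_pos: [0.3604, -0.382, 0.3743]
orientation: [-2.562, -1.816, -0.0]
force: [-0.8, -0.0, 0.6]
opening: 0.06
gripper_force: 0.0
```

```bash
python3 mv.py .4243 -.2925 .15 -19.7 .4243 -.2925 .073 -19.7
```

```text
[0.528, 0.153, 0.287, -0.0, -0.0, 0.002]
[0.0, 0.0, 0.385, 0.0, 0.0, 0.0]
```

Call:
{"name": "arm_command", "arguments": {"increments": [[0.264, 0.076, 0.14, 0, 0, 0.001], [0.528, 0.153, 0.287, 0, 0, 0.002], [0.528, 0.153, 0.287, 0, 0, 0.002], [0.528, 0.153, 0.287, 0, 0, 0.002], [0.528, 0.153, 0.287, 0, 0, 0.002]]}}

```text
t: 1.5
tool_pos: [0.4235, -0.2961, 0.3184]
orientation: [2.575, 1.796, 0.0]
force: [-0.9, -0.5, 1.0]
opening: 0.06
gripper_force: 0.0
```

```bash
python3 mv.py .4243 -.2925 .073 -19.7; python3 - <<'E'
from h import *
c=read_camera("side"); t=read_camera("top")
cv2.imwrite("pics/s1.png",np.hstack([cv2.resize(c["image"][120:250,290:420],(400,400)),cv2.resize(t["image"][150:260,330:440],(400,400))])[:,:,::-1])
E
```

```text
[0.019, -0.003, 0.392, 0.001, 0.0, -0.003]
```

View pics/s1.png

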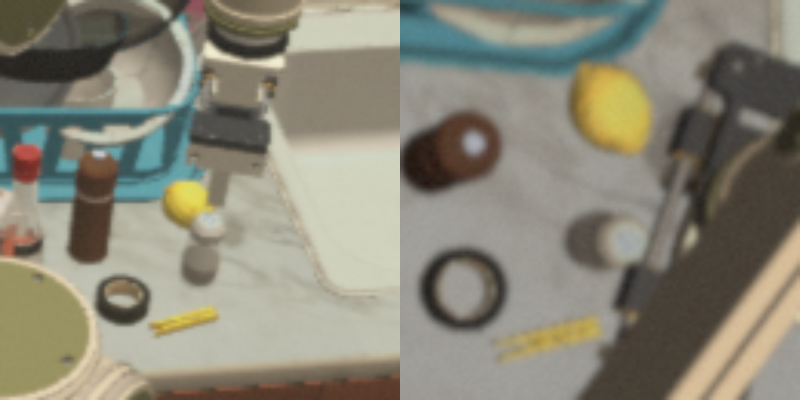

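Call:
{"name": "arm_command", "arguments": {"increments": [[0.019, -0.003, 0.1, 0, 0, -0.003], [0.019, -0.003, 0.2, 0, 0, -0.003], [0.019, -0.003, 0.3, 0, 0, -0.003], [0.019, -0.003, 0.392, 0, 0, -0.003], [0.019, -0.003, 0.392, 0, 0, -0.003]]}}

```text
t: 2.22
tool_pos: [0.4237, -0.291, 0.2374]
orientation: [-2.565, -1.809, 0.001]
force: [0.0, -0.1, -0.4]
opening: 0.0597
gripper_force: 0.0
```

Call:
{"name": "arm_command", "arguments": {"increments": [[0, 0, 0, 0, 0, 0], [0, 0, 0, 0, 0, 0], [0, 0, 0, 0, 0, 0], [0, 0, 0, 0, 0, 0], [0, 0, 0, 0, 0, 0]], "fingers": 1, "force": 25}}

```text
t: 2.85
tool_pos: [0.4248, -0.2913, 0.2397]
orientation: [2.566, 1.811, 0.0]
force: [-0.1, -0.2, 4.4]
opening: 0.0344
gripper_force: 24.2
```

```bash
python3 mv.py .4243 -.2925 .24 -19.7 .5001 .35 .24 -19.7
```

```text
[-0.007, 0.001, -0.837, 0.0, 0.0, 0.001]
[3.152, -0.726, 0.0, 0.0, 0.0, 0.0]
```

Call:
{"name": "arm_command", "arguments": {"increments": [[0, 0, -0.2, 0, 0, 0], [0, 0, -0.45, 0, 0, 0], [0, 0, -0.7, 0, 0, 0], [0, 0, -0.95, 0, 0, 0], [0, 0, -0.95, 0, 0, 0]]}}

```text
t: 3.48
tool_pos: [0.4252, -0.2916, 0.4338]
orientation: [2.56, 1.807, 0.003]
force: [0.4, -0.2, -1.4]
opening: 0.0341
gripper_force: 24.0
```

```bash
python3 mv.py .5001 .35 .29 -19.7
```

```text
[3.148, -0.721, -0.13, 0.002, 0.001, 0.001]
```

Call:
{"name": "arm_command", "arguments": {"increments": [[0.2, -0.05, -0.13, 0, 0, 0], [0.4, -0.1, -0.13, 0, 0, 0], [0.6, -0.14, -0.13, 0, 0, 0], [0.8, -0.18, -0.13, 0, 0, 0], [1, -0.23, -0.13, 0, 0, 0]]}}

```text
t: 4.1
tool_pos: [0.448, -0.0859, 0.4529]
orientation: [-2.565, -1.81, 0.003]
force: [0.6, -0.3, -1.5]
opening: 0.0341
gripper_force: 24.0
```

Call:
{"name": "arm_command", "arguments": {"increments": [[0.2, -0.05, 0, 0, 0, 0], [0.4, -0.1, 0, 0, 0, 0], [0.6, -0.14, 0, 0, 0, 0], [0.8, -0.18, 0, 0, 0, 0], [1, -0.23, 0, 0, 0, 0]]}}

```text
t: 4.72
tool_pos: [0.4716, 0.1179, 0.4528]
orientation: [-2.566, -1.811, 0.004]
force: [0.3, -0.1, -1.3]
opening: 0.0345
gripper_force: 24.0
```

```bash
python3 mv.py .5001 .35 .20 -19.7
```

```text
[1.141, -0.254, 0.428, -0.001, 0.0, 0.001]
```

Call:
{"name": "arm_command", "arguments": {"increments": [[0.2, -0.05, 0, 0, 0, 0], [0.45, -0.1, 0, 0, 0, 0], [0.7, -0.16, 0, 0, 0, 0], [1, -0.23, 0.1, 0, 0, 0], [1, -0.23, 0.2, 0, 0, 0]]}}

```text
t: 5.35
tool_pos: [0.4947, 0.3237, 0.4114]
orientation: [-2.562, -1.816, 0.005]
force: [0.0, -1.1, -1.9]
opening: 0.0342
gripper_force: 24.0
```

```bash
python3 mv.py .5001 .35 .20 -19.7
```

```text
[0.133, -0.018, 0.222, -0.001, 0.001, 0.002]
```

Call:
{"name": "arm_command", "arguments": {"increments": [[0.133, -0.018, 0.1, 0, 0, 0.002], [0.133, -0.018, 0.22, 0, 0, 0.002], [0.133, -0.018, 0.32, 0, 0, 0.002], [0.133, -0.018, 0.4, 0, 0, 0.002], [0.133, -0.018, 0.4, 0, 0, 0.002]]}}

```text
t: 5.98
tool_pos: [0.5007, 0.3459, 0.333]
orientation: [-2.573, -1.802, 0.005]
force: [-0.4, 0.0, -0.3]
opening: 0.0339
gripper_force: 24.0
```

```bash
python3 mv.py .5001 .35 .12 -19.7 .5001 .35 .088 -19.7; python3 - <<'E'
from h import *
c=read_camera("side"); t=read_camera("top")
print(proj(c,[.5001,.35,.012]),proj(c,[.5001,.35,.046]))
cv2.imwrite("pics/s2.png",np.hstack([cv2.resize(c["image"][130:250,120:240],(400,400)),cv2.resize(t["image"][140:260,70:190],(400,400))])[:,:,::-1])
E
```

```text
[0.019, -0.009, 0.23, -0.001, 0.001, -0.002]
[0.0, 0.0, 0.16, 0.0, 0.0, 0.0]
[152.9602 204.7391] [151.3971 196.9464]
```

View pics/s2.png

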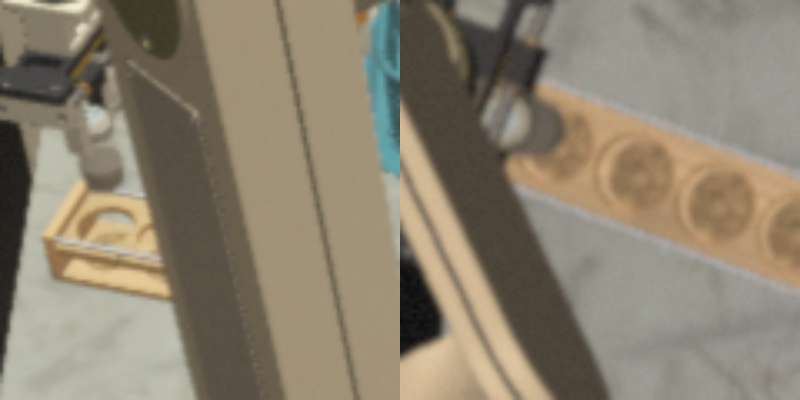

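Call:
{"name": "arm_command", "arguments": {"increments": [[0.019, -0.009, 0.06, 0, 0, -0.002], [0.019, -0.009, 0.12, 0, 0, -0.002], [0.019, -0.009, 0.18, 0, 0, -0.002], [0.019, -0.009, 0.23, 0, 0, -0.002], [0.019, -0.009, 0.23, 0, 0, -0.002]]}}

```text
t: 6.7
tool_pos: [0.5003, 0.3506, 0.2874]
orientation: [-2.567, -1.811, 0.004]
force: [-0.1, 0.5, -1.4]
opening: 0.0342
gripper_force: 24.0
```

```bash
python3 mv.py .5001 .35 .086 -19.7
```

```text
[-0.003, 0.0, 0.172, -0.001, 0.001, 0.001]
```

Call:
{"name": "arm_command", "arguments": {"increments": [[0, 0, 0.05, 0, 0, 0], [0, 0, 0.1, 0, 0, 0], [0, 0, 0.14, 0, 0, 0], [0, 0, 0.17, 0, 0, 0], [0, 0, 0.175, 0, 0, 0]]}}

```text
t: 7.32
tool_pos: [0.5005, 0.3508, 0.2532]
orientation: [-2.567, -1.811, 0.002]
force: [0.8, -0.5, -1.5]
opening: 0.0342
gripper_force: 24.0
```

Call:
{"name": "arm_command", "arguments": {"increments": [[0, 0, 0, 0, 0, 0], [0, 0, 0, 0, 0, 0], [0, 0, 0, 0, 0, 0], [0, 0, 0, 0, 0, 0], [0, 0, 0, 0, 0, 0]]}}

```text
t: 7.95
tool_pos: [0.5007, 0.3509, 0.254]
orientation: [2.567, 1.811, 0.0]
force: [0.6, 0.1, -0.7]
opening: 0.0341
gripper_force: 24.0
```

Call:
{"name": "arm_command", "arguments": {"increments": [[0, 0, 0.006, 0, 0, 0], [0, 0, 0.012, 0, 0, 0], [0, 0, 0.012, 0, 0, 0], [0, 0, 0.012, 0, 0, 0], [0, 0, 0.012, 0, 0, 0]]}}

```text
t: 8.57
tool_pos: [0.5008, 0.351, 0.2518]
orientation: [-2.567, -1.811, -0.001]
force: [-1.2, 0.5, 2.3]
opening: 0.0342
gripper_force: 24.1
```

Call:
{"name": "arm_command", "arguments": {"increments": [[0, 0, 0, 0, 0, 0], [0, 0, 0, 0, 0, 0], [0, 0, 0, 0, 0, 0], [0, 0, 0, 0, 0, 0], [0, 0, 0, 0, 0, 0]], "fingers": -0.3}}

```text
t: 9.2
tool_pos: [0.5007, 0.3509, 0.2515]
orientation: [2.567, 1.811, -0.0]
force: [0.2, -0.0, -0.3]
opening: 0.0603
gripper_force: 0.0
```

Call:
{"name": "arm_command", "arguments": {"increments": [[0, 0, -0.2, 0, 0, 0], [0, 0, -0.45, 0, 0, 0], [0, 0, -0.7, 0, 0, 0], [0, 0, -0.7, 0, 0, 0], [0, 0, -0.7, 0, 0, 0]]}}

```text
t: 9.82
tool_pos: [0.5006, 0.3508, 0.3911]
orientation: [2.567, 1.811, -0.0]
force: [-0.3, 0.6, -0.2]
opening: 0.0604
gripper_force: 0.0
```

```bash
python3 mv.py .4912 -.0087 .22 -19.7
```

```text
[-1.71, 0.558, 0.021, -0.0, 0.0, 0.001]
```

Call:
{"name": "arm_command", "arguments": {"increments": [[-0.25, 0.08, 0, 0, 0, 0], [-0.5, 0.16, 0, 0, 0, 0], [-0.75, 0.25, 0, 0, 0, 0], [-0.95, 0.31, 0, 0, 0, 0], [-0.95, 0.31, 0, 0, 0, 0]], "fingers": -0.5}}

```text
t: 10.45
tool_pos: [0.495, 0.1487, 0.3893]
orientation: [-2.569, -1.806, 0.006]
force: [0.4, 1.0, -0.3]
opening: 0.0696
gripper_force: 0.0
```

Call:
{"name": "arm_command", "arguments": {"increments": [[-0.25, 0.08, 0, 0, 0, 0], [-0.5, 0.16, 0, 0, 0, 0], [-0.76, 0.248, 0, 0, 0, 0], [-0.76, 0.248, 0.1, 0, 0, 0], [-0.76, 0.248, 0.1, 0, 0, 0]]}}

```text
t: 11.08
tool_pos: [0.4905, -0.0085, 0.3685]
orientation: [-2.564, -1.808, 0.006]
force: [-0.6, -0.0, -0.4]
opening: 0.0699
gripper_force: 0.0
```

```bash
python3 mv.py .4912 -.0087 .082 -19.7; python3 - <<'E'
from h import *
t=read_camera("top"); c=read_camera("side")
print(proj(t,[.5001,.35,.088]),proj(c,[.5001,.35,.1]),proj(c,[.5001,.35,.05]))
cv2.imwrite("pics/s3.png",np.hstack([cv2.resize(c["image"][130:250,120:240],(400,400)),cv2.resize(t["image"][140:260,70:190],(400,400))])[:,:,::-1])
E
```

```text
[0.001, 0.007, 0.598, -0.002, 0.0, 0.0]
[110.389  180.0552] [148.8139 184.0691] [151.21  196.014]
```

View pics/s3.png

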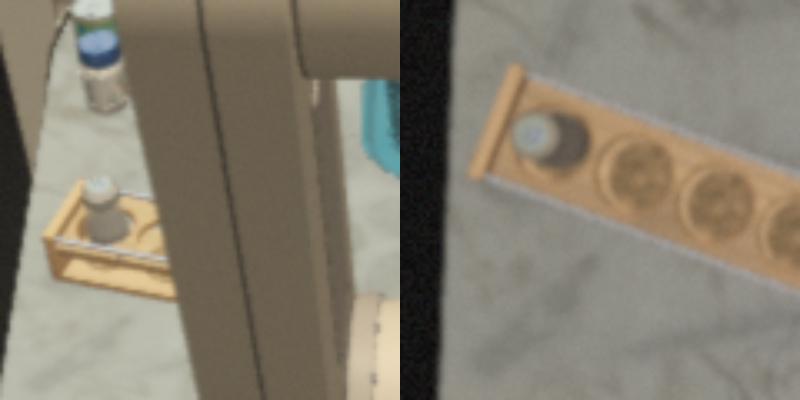

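Call:
{"name": "arm_command", "arguments": {"increments": [[0, 0.005, 0.15, 0, 0, 0], [0, 0.005, 0.3, 0, 0, 0], [0, 0.005, 0.45, 0, 0, 0], [0, 0.005, 0.59, 0, 0, 0], [0, 0.005, 0.59, 0, 0, 0]]}}

```text
t: 11.8
tool_pos: [0.4913, -0.0079, 0.2517]
orientation: [-2.563, -1.812, 0.005]
force: [-0.6, -0.3, 0.3]
opening: 0.0695
gripper_force: 0.0
```

Call:
{"name": "arm_command", "arguments": {"increments": [[0, 0, 0, 0, 0, 0], [0, 0, 0, 0, 0, 0], [0, 0, 0, 0, 0, 0], [0, 0, 0, 0, 0, 0], [0, 0, 0, 0, 0, 0]], "fingers": 1, "force": 30}}

```text
t: 12.42
tool_pos: [0.4927, -0.0091, 0.2547]
orientation: [2.566, 1.81, 0.002]
force: [-1.6, -0.1, 5.9]
opening: 0.044
gripper_force: 30.0
```

Call:
{"name": "arm_command", "arguments": {"increments": [[0, 0, -0.15, 0, 0, 0], [0, 0, -0.35, 0, 0, 0], [0, 0, -0.55, 0, 0, 0], [0, 0, -0.7, 0, 0, 0], [0, 0, -0.7, 0, 0, 0]]}}

```text
t: 13.05
tool_pos: [0.4929, -0.0092, 0.3964]
orientation: [2.564, 1.809, 0.006]
force: [0.5, 0.4, -1.3]
opening: 0.0444
gripper_force: 30.0
```

```bash
python3 mv.py .479 .2917 .22 -19.7
```

```text
[1.394, -0.57, 0.045, 0.002, -0.0, 0.001]
```

Call:
{"name": "arm_command", "arguments": {"increments": [[0.2, -0.08, 0, 0, 0, 0], [0.4, -0.16, 0, 0, 0, 0], [0.6, -0.245, 0, 0, 0, 0], [0.8, -0.33, 0, 0, 0, 0], [0.9, -0.37, 0, 0, 0, 0]]}}

```text
t: 13.68
tool_pos: [0.4819, 0.1872, 0.3913]
orientation: [-2.564, -1.813, 0.004]
force: [-0.4, -0.7, -1.0]
opening: 0.0442
gripper_force: 30.0
```

Call:
{"name": "arm_command", "arguments": {"increments": [[0.2, -0.08, 0, 0, 0, 0], [0.4, -0.16, 0, 0, 0, 0], [0.494, -0.2, 0, 0, 0, 0], [0.494, -0.2, 0.1, 0, 0, 0], [0.494, -0.2, 0.15, 0, 0, 0]]}}

```text
t: 14.3
tool_pos: [0.4777, 0.2907, 0.3604]
orientation: [-2.567, -1.811, 0.006]
force: [0.1, 0.4, -1.2]
opening: 0.0444
gripper_force: 30.0
```

```bash
python3 mv.py .479 .2917 .14 -19.7;  python3 - <<'E'
from h import *
t=read_camera("top"); c=read_camera("side")
z=read_state()["tool_pos"][2]-.2547
print(z,proj(t,[.479,.2917,z+.109]),proj(c,[.479,.2917,z]),proj(c,[.479,.2917,.012]))
cv2.imwrite("pics/s4.png",np.hstack([cv2.resize(c["image"][130:250,120:240],(400,400)),cv2.resize(t["image"][140:260,70:190],(400,400))])[:,:,::-1])
E
```

```text
[0.008, 0.005, 0.267, -0.001, 0.001, 0.001]
0.10589268627115211 [120.1405 183.4126] [167.2367 185.9326] [170.9238 208.0737]
```

View pics/s4.png

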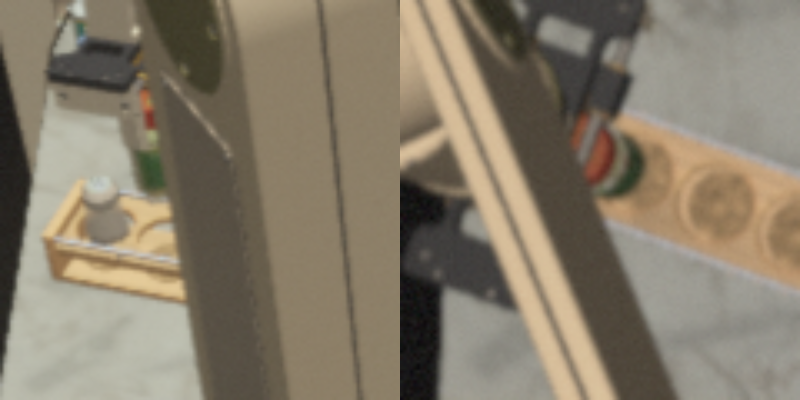

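Call:
{"name": "arm_command", "arguments": {"increments": [[0.006, 0.004, 0.08, 0, 0, 0.001], [0.006, 0.004, 0.18, 0, 0, 0.001], [0.006, 0.004, 0.28, 0, 0, 0.001], [0.006, 0.004, 0.34, 0, 0, 0.001], [0.006, 0.004, 0.38, 0, 0, 0.001]]}}

```text
t: 15.02
tool_pos: [0.4791, 0.2926, 0.2863]
orientation: [-2.569, -1.807, 0.002]
force: [0.3, -0.5, -0.7]
opening: 0.0441
gripper_force: 30.0
```

```bash
python3 mv.py .479 .2917 .1 -19.7
```

```text
[-0.004, 0.001, 0.096, -0.0, 0.0, -0.0]
```

Call:
{"name": "arm_command", "arguments": {"increments": [[-0.003, 0, 0.03, 0, 0, 0], [-0.003, 0, 0.06, 0, 0, 0], [-0.003, 0, 0.08, 0, 0, 0], [-0.003, 0, 0.09, 0, 0, 0], [-0.003, 0, 0.09, 0, 0, 0]]}}

```text
t: 15.65
tool_pos: [0.4792, 0.2922, 0.2696]
orientation: [2.57, 1.807, 0.0]
force: [0.2, -0.4, -3.5]
opening: 0.0445
gripper_force: 30.0
```

Call:
{"name": "arm_command", "arguments": {"increments": [[0, 0, 0.006, 0, 0, 0], [0, 0, 0.006, 0, 0, 0], [0, 0, 0.006, 0, 0, 0], [0, 0, 0.006, 0, 0, 0], [0, 0, 0.006, 0, 0, 0]]}}

```text
t: 16.27
tool_pos: [0.4792, 0.2922, 0.2684]
orientation: [-2.57, -1.807, -0.0]
force: [-0.4, -0.2, -0.5]
opening: 0.0443
gripper_force: 30.0
```

Call:
{"name": "arm_command", "arguments": {"increments": [[0, 0, 0.008, 0, 0, 0], [0, 0, 0.008, 0, 0, 0], [0, 0, 0.008, 0, 0, 0], [0, 0, 0.008, 0, 0, 0], [0, 0, 0.008, 0, 0, 0]]}}

```text
t: 16.9
tool_pos: [0.4792, 0.2922, 0.2668]
orientation: [-2.57, -1.807, -0.0]
force: [0.3, 0.3, 0.8]
opening: 0.0437
gripper_force: 30.0
```

Call:
{"name": "arm_command", "arguments": {"increments": [[0, 0, 0.008, 0, 0, 0], [0, 0, 0.008, 0, 0, 0], [0, 0, 0.008, 0, 0, 0], [0, 0, 0.008, 0, 0, 0], [0, 0, 0.008, 0, 0, 0]]}}

```text
t: 17.52
tool_pos: [0.4793, 0.2924, 0.2668]
orientation: [-2.569, -1.807, -0.002]
force: [-3.8, -0.7, 11.3]
opening: 0.0441
gripper_force: 30.0
```

Call:
{"name": "arm_command", "arguments": {"increments": [[0, 0, -0.01, 0, 0, 0], [0, 0, -0.01, 0, 0, 0], [0, 0, -0.01, 0, 0, 0], [0, 0, -0.01, 0, 0, 0], [0, 0, -0.01, 0, 0, 0]], "fingers": -0.5}}

```text
t: 18.15
tool_pos: [0.4791, 0.2921, 0.267]
orientation: [-2.57, -1.807, 0.001]
force: [-0.4, -0.3, 0.2]
opening: 0.0693
gripper_force: 0.0
```

Call:
{"name": "arm_command", "arguments": {"increments": [[0, 0, -0.2, 0, 0, 0], [0, 0, -0.45, 0, 0, 0], [0, 0, -0.7, 0, 0, 0], [0, 0, -0.8, 0, 0, 0], [0, 0, -0.8, 0, 0, 0]]}}

```text
t: 18.77
tool_pos: [0.4795, 0.2923, 0.4283]
orientation: [2.569, 1.807, 0.004]
force: [-0.8, -0.7, -0.2]
opening: 0.0697
gripper_force: 0.0
```

```bash
python3 mv.py .4796 -.186 .25 0 .4796 -.186 .082 0
```

```text
[-2.25, 0.809, 0.054, 0.001, -0.001, -0.11]
[0.0, 0.0, 0.84, 0.0, 0.0, 0.0]
```

Call:
{"name": "arm_command", "arguments": {"increments": [[-0.25, 0.09, 0, 0, 0, 0], [-0.5, 0.18, 0, 0, 0, 0], [-0.75, 0.27, 0, 0, 0, 0], [-1, 0.36, 0, 0, 0, 0], [-1, 0.36, 0, 0, 0, 0]]}}

```text
t: 19.4
tool_pos: [0.4789, 0.0766, 0.4242]
orientation: [-2.573, -1.8, 0.006]
force: [-0.7, -0.2, 0.3]
opening: 0.0691
gripper_force: 0.0
```

Call:
{"name": "arm_command", "arguments": {"increments": [[-0.25, 0.09, 0, 0, 0, 0], [-0.5, 0.18, 0, 0, 0, 0], [-0.75, 0.27, 0, 0, 0, -0.05], [-1, 0.36, 0, 0, 0, -0.11], [-1, 0.36, 0, 0, 0, -0.11]]}}

```text
t: 20.02
tool_pos: [0.4792, -0.1348, 0.4247]
orientation: [-2.219, -2.219, 0.003]
force: [-0.3, 0.0, 0.2]
opening: 0.0697
gripper_force: 0.0
```

```bash
python3 mv.py .4796 -.186 .25 0 .4796 -.186 .082 0
```

```text
[-0.256, 0.002, 0.038, -0.001, -0.0, -0.0]
[0.0, 0.0, 0.84, 0.0, 0.0, 0.0]
```

Call:
{"name": "arm_command", "arguments": {"increments": [[-0.15, 0.002, 0, 0, 0, 0], [-0.25, 0.002, 0, 0, 0, 0], [-0.25, 0.002, 0.1, 0, 0, 0], [-0.25, 0.002, 0.25, 0, 0, 0], [-0.25, 0.002, 0.25, 0, 0, 0]]}}

```text
t: 20.65
tool_pos: [0.4789, -0.1813, 0.3729]
orientation: [-2.215, -2.218, 0.003]
force: [0.2, 0.9, 0.3]
opening: 0.0698
gripper_force: 0.0
```

```bash
python3 mv.py .4796 -.186 .084 0;  python3 - <<'E'
from h import *
t=read_camera("top"); c=read_camera("side")
cv2.imwrite("pics/s5.png",np.hstack([cv2.resize(c["image"][110:230,260:380],(400,400)),cv2.resize(t["image"][150:260,270:380],(400,400))])[:,:,::-1])
E
```

```text
[-0.026, 0.007, 0.609, -0.002, -0.001, 0.0]
```

View pics/s5.png

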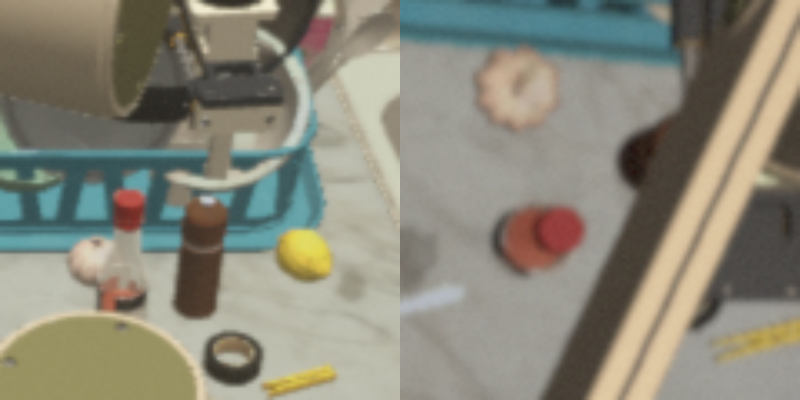

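Call:
{"name": "arm_command", "arguments": {"increments": [[-0.024, 0.004, 0.12, 0, 0, 0], [-0.024, 0.004, 0.25, 0, 0, 0], [-0.024, 0.004, 0.4, 0, 0, 0], [-0.024, 0.004, 0.53, 0, 0, 0], [-0.024, 0.004, 0.6, 0, 0, 0]]}}

```text
t: 21.38
tool_pos: [0.4809, -0.1875, 0.2569]
orientation: [2.221, 2.222, 0.0]
force: [0.1, -1.1, -0.2]
opening: 0.0695
gripper_force: 0.0
```

Call:
{"name": "arm_command", "arguments": {"increments": [[0, 0, 0, 0, 0, 0], [0, 0, 0, 0, 0, 0], [0, 0, 0, 0, 0, 0], [0, 0, 0, 0, 0, 0], [0, 0, 0, 0, 0, 0]], "fingers": 1, "force": 35}}

```text
t: 22.0
tool_pos: [0.4811, -0.188, 0.2584]
orientation: [2.219, 2.221, 0.001]
force: [-1.0, 0.2, 6.9]
opening: 0.0422
gripper_force: 35.0
```

Call:
{"name": "arm_command", "arguments": {"increments": [[0, 0, -0.15, 0, 0, 0], [0, 0, -0.35, 0, 0, 0], [0, 0, -0.55, 0, 0, 0], [0, 0, -0.8, 0, 0, 0], [0, 0, -1, 0, 0, 0]]}}

```text
t: 22.62
tool_pos: [0.4805, -0.1877, 0.4592]
orientation: [2.22, 2.221, 0.001]
force: [0.7, 0.0, -1.3]
opening: 0.0424
gripper_force: 35.0
```

```bash
python3 mv.py .4796 -.1 .29 -19.7 .4584 .2333 .29 -19.7
```

```text
[0.439, -0.004, 0.011, 0.0, 0.0, 0.11]
[1.533, -0.662, 0.0, 0.0, 0.0, 0.0]
```

Call:
{"name": "arm_command", "arguments": {"increments": [[0.2, 0, 0, 0, 0, 0.03], [0.4, 0, 0, 0, 0, 0.06], [0.6, 0, 0, 0, 0, 0.11], [0.8, 0, 0, 0, 0, 0.11], [1, 0, 0, 0, 0, 0.11]]}}

```text
t: 23.25
tool_pos: [0.4802, 0.0135, 0.457]
orientation: [-2.57, -1.807, 0.0]
force: [-0.4, -0.9, -1.6]
opening: 0.0429
gripper_force: 35.0
```

```bash
python3 mv.py .4584 .2333 .29 -19.7
```

```text
[0.998, -0.475, -0.0, -0.0, 0.0, -0.0]
```

Call:
{"name": "arm_command", "arguments": {"increments": [[0.25, -0.12, 0, 0, 0, 0], [0.5, -0.24, 0, 0, 0, 0], [0.75, -0.36, 0, 0, 0, 0], [0.99, -0.474, 0.1, 0, 0, 0], [0.99, -0.474, 0.25, 0, 0, 0]]}}

```text
t: 23.88
tool_pos: [0.4575, 0.234, 0.4073]
orientation: [-2.565, -1.813, -0.004]
force: [0.7, -0.7, -2.7]
opening: 0.0424
gripper_force: 35.0
```

```bash
python3 mv.py .4584 .2333 .17 -19.7;  python3 - <<'E'
from h import *
t=read_camera("top"); c=read_camera("side")
z=read_state()["tool_pos"][2]-.2584
print(z,proj(t,[.4584,.2333,z+.136]),proj(t,[.4584,.2333,z]),proj(c,[.4584,.2333,z]),proj(t,[.479,.2917,.121]))
cv2.imwrite("pics/s6.png",np.hstack([cv2.resize(c["image"][130:250,120:240],(400,400)),cv2.resize(t["image"][140:260,70:190],(400,400))])[:,:,::-1])
E
```

```text
[-0.003, 0.005, 0.352, 0.0, -0.001, 0.001]
0.14463469637245857 [141.3548 190.8537] [156.0795 196.722 ] [185.0013 179.4578] [132.0063 188.0483]
```

View pics/s6.png

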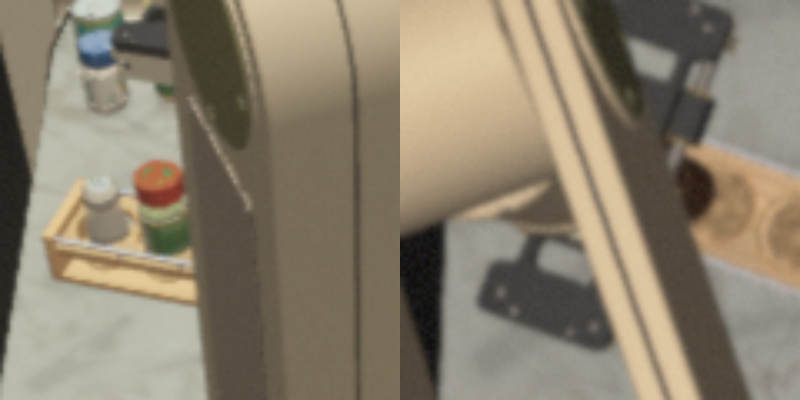

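Call:
{"name": "arm_command", "arguments": {"increments": [[-0.01, 0.003, 0.12, 0, 0, 0.001], [-0.01, 0.003, 0.26, 0, 0, 0.001], [-0.01, 0.003, 0.4, 0, 0, 0.001], [-0.01, 0.003, 0.5, 0, 0, 0.001], [-0.01, 0.003, 0.58, 0, 0, 0.001]]}}

```text
t: 24.6
tool_pos: [0.4586, 0.2279, 0.2912]
orientation: [2.573, 1.802, 0.0]
force: [0.3, 0.2, -1.0]
opening: 0.0428
gripper_force: 35.0
```

```bash
python3 mv.py .4579 .2319 .105 -19.7
```

```text
[0.018, -0.01, 0.096, 0.0, -0.0, -0.002]
```

Call:
{"name": "arm_command", "arguments": {"increments": [[0.018, -0.01, 0, 0, 0, -0.002], [0.018, -0.01, 0.03, 0, 0, -0.002], [0.018, -0.01, 0.06, 0, 0, -0.002], [0.018, -0.01, 0.08, 0, 0, -0.002], [0.018, -0.01, 0.09, 0, 0, -0.002]]}}

```text
t: 25.22
tool_pos: [0.4574, 0.2326, 0.2729]
orientation: [-2.567, -1.811, 0.0]
force: [0.0, -0.0, -2.1]
opening: 0.042
gripper_force: 35.0
```

Call:
{"name": "arm_command", "arguments": {"increments": [[0, 0, 0, 0, 0, 0], [0, 0, 0.01, 0, 0, 0], [0, 0, 0.01, 0, 0, 0], [0, 0, 0.01, 0, 0, 0], [0, 0, 0.01, 0, 0, 0]]}}

```text
t: 25.85
tool_pos: [0.4575, 0.2326, 0.2712]
orientation: [2.567, 1.811, 0.0]
force: [0.0, -0.1, -1.9]
opening: 0.0422
gripper_force: 35.0
```

Call:
{"name": "arm_command", "arguments": {"increments": [[0, 0, 0.006, 0, 0, 0], [0, 0, 0.006, 0, 0, 0], [0, 0, 0.006, 0, 0, 0], [0, 0, 0.006, 0, 0, 0], [0, 0, 0.006, 0, 0, 0]]}}

```text
t: 26.48
tool_pos: [0.4576, 0.2327, 0.2705]
orientation: [2.567, 1.811, 0.001]
force: [-1.4, 0.7, 5.4]
opening: 0.0422
gripper_force: 35.0
```

Call:
{"name": "arm_command", "arguments": {"increments": [[0, 0, 0.004, 0, 0, 0], [0, 0, 0.004, 0, 0, 0], [0, 0, 0.004, 0, 0, 0], [0, 0, 0.004, 0, 0, 0], [0, 0, 0.004, 0, 0, 0]]}}

```text
t: 27.1
tool_pos: [0.4577, 0.2329, 0.2704]
orientation: [-2.567, -1.811, -0.002]
force: [-4.7, -0.4, 12.0]
opening: 0.0425
gripper_force: 35.0
```

Call:
{"name": "arm_command", "arguments": {"increments": [[0, 0, -0.008, 0, 0, 0], [0, 0, -0.008, 0, 0, 0], [0, 0, -0.008, 0, 0, 0], [0, 0, -0.008, 0, 0, 0], [0, 0, -0.008, 0, 0, 0]], "fingers": -0.5}}

```text
t: 27.72
tool_pos: [0.4575, 0.2326, 0.2706]
orientation: [-2.567, -1.811, 0.0]
force: [-0.5, 0.0, -0.1]
opening: 0.0695
gripper_force: 0.0
```

Call:
{"name": "arm_command", "arguments": {"increments": [[0, 0, -0.2, 0, 0, 0], [0, 0, -0.45, 0, 0, 0], [0, 0, -0.7, 0, 0, 0], [0, 0, -0.8, 0, 0, 0], [0, 0, -0.8, 0, 0, 0]]}}

```text
t: 28.35
tool_pos: [0.4578, 0.2327, 0.4318]
orientation: [2.566, 1.811, 0.004]
force: [-0.4, -0.7, -0.7]
opening: 0.0699
gripper_force: 0.0
```

```bash
python3 mv.py .4243 -.1001 .26 -19.7; python3 - <<'E'
from h import *
t=read_camera("top"); im=t["image"]; hsv=cv2.cvtColor(im,cv2.COLOR_RGB2HSV); H,S,V=[hsv[:,:,i].astype(int) for i in range(3)]
m=((H>172)&(S>140)&(V>70)).astype(np.uint8); m[:,:290]=0;m[:,335:]=0;m[:195]=0;m[232:]=0
n,l,s,ct=cv2.connectedComponentsWithStats(m)
for i in range(1,n):
    if s[i,4]>10: print(s[i],ct[i],ray(t,*ct[i],.188))
E
```

```text
[-1.624, 0.4, 0.022, 0.001, -0.001, 0.001]
```

Call:
{"name": "arm_command", "arguments": {"increments": [[-0.25, 0.06, 0, 0, 0, 0], [-0.5, 0.12, 0, 0, 0, 0], [-0.75, 0.185, 0, 0, 0, 0], [-1, 0.246, 0, 0, 0, 0], [-1, 0.246, 0, 0, 0, 0]]}}

```text
t: 29.02
tool_pos: [0.4362, 0.025, 0.4279]
orientation: [-2.57, -1.804, 0.006]
force: [-0.0, 0.3, 0.6]
opening: 0.0698
gripper_force: 0.0
```

Call:
{"name": "arm_command", "arguments": {"increments": [[-0.25, 0.06, 0, 0, 0, 0], [-0.5, 0.12, 0, 0, 0, 0], [-0.62, 0.154, 0, 0, 0, 0], [-0.62, 0.154, 0, 0, 0, 0], [-0.62, 0.154, 0, 0, 0, 0]]}}

```text
t: 29.65
tool_pos: [0.4244, -0.0984, 0.4295]
orientation: [-2.565, -1.811, 0.001]
force: [0.0, 0.8, -0.3]
opening: 0.0697
gripper_force: 0.0
```

```bash
python3 mv.py .4243 -.1001 .129 -19.7; python3 - <<'E'
from h import *
t=read_camera("top"); c=read_camera("side")
cv2.imwrite("pics/s7.png",np.hstack([cv2.resize(t["image"][140:240,70:170],(400,400)),cv2.resize(t["image"][150:260,260:370],(400,400))])[:,:,::-1])
E
```

```text
[-0.009, 0.004, 0.667, -0.001, -0.0, 0.001]
```

View pics/s7.png

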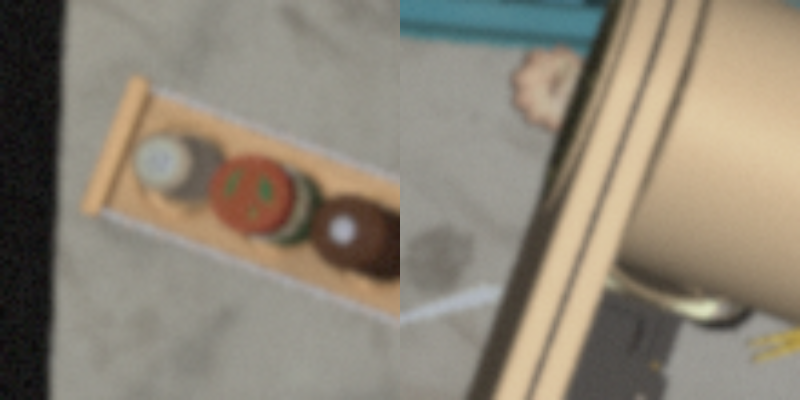

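Call:
{"name": "arm_command", "arguments": {"increments": [[-0.006, 0.003, 0.12, 0, 0, 0], [-0.006, 0.003, 0.26, 0, 0, 0], [-0.006, 0.003, 0.4, 0, 0, 0], [-0.006, 0.003, 0.54, 0, 0, 0], [-0.006, 0.003, 0.6, 0, 0, 0]]}}

```text
t: 30.38
tool_pos: [0.424, -0.0997, 0.309]
orientation: [-2.564, -1.812, 0.002]
force: [0.0, 0.7, -0.0]
opening: 0.0698
gripper_force: 0.0
```

```bash
python3 mv.py .4243 -.1001 .129 -19.7
```

```text
[-0.001, 0.002, 0.065, -0.001, -0.0, 0.001]
```

Call:
{"name": "arm_command", "arguments": {"increments": [[0, 0, 0.03, 0, 0, 0], [0, 0, 0.06, 0, 0, 0], [0, 0, 0.065, 0, 0, 0], [0, 0, 0.065, 0, 0, 0], [0, 0, 0.065, 0, 0, 0]]}}

```text
t: 31.0
tool_pos: [0.4246, -0.1009, 0.2982]
orientation: [2.566, 1.811, 0.001]
force: [0.1, 0.3, 0.7]
opening: 0.0699
gripper_force: 0.0
```

Call:
{"name": "arm_command", "arguments": {"increments": [[0, 0, 0, 0, 0, 0], [0, 0, 0, 0, 0, 0], [0, 0, 0, 0, 0, 0], [0, 0, 0, 0, 0, 0], [0, 0, 0, 0, 0, 0]], "fingers": 1, "force": 40}}

```text
t: 31.62
tool_pos: [0.4245, -0.1008, 0.2977]
orientation: [-2.567, -1.811, -0.0]
force: [0.5, 0.4, -0.0]
opening: 0.0388
gripper_force: 39.6
```

Call:
{"name": "arm_command", "arguments": {"increments": [[0, 0, -0.03, 0, 0, 0], [0, 0, -0.06, 0, 0, 0], [0, 0, -0.1, 0, 0, 0], [0, 0, -0.15, 0, 0, 0], [0, 0, -0.15, 0, 0, 0]]}}

```text
t: 32.25
tool_pos: [0.4249, -0.101, 0.3291]
orientation: [2.565, 1.81, 0.002]
force: [0.3, 0.0, -1.8]
opening: 0.0384
gripper_force: 39.5
```

```bash
python3 mv.py .4375 .1749 .28 -19.7; python3 - <<'E'
from h import *
c=read_camera("side")
cv2.imwrite("pics/s8.png",cv2.resize(c["image"][110:230,240:360],(500,500))[:,:,::-1])
E
```

```text
[1.321, -0.401, -0.591, 0.001, 0.0, 0.001]
```

View pics/s8.png

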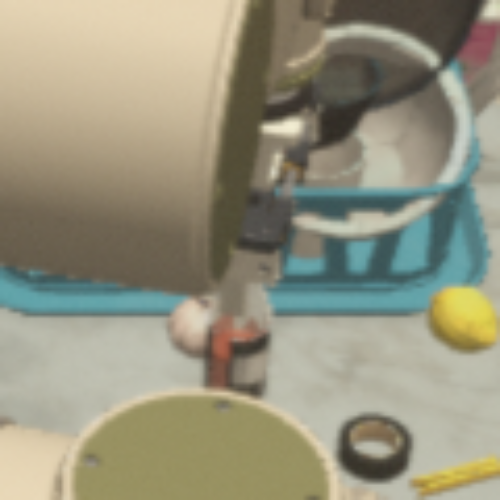

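Call:
{"name": "arm_command", "arguments": {"increments": [[0, 0, -0.15, 0, 0, 0], [0, 0, -0.3, 0, 0, 0], [0, 0, -0.5, 0, 0, 0], [0, 0, -0.65, 0, 0, 0], [0, 0, -0.65, 0, 0, 0]]}}

```text
t: 32.92
tool_pos: [0.4249, -0.101, 0.4599]
orientation: [2.564, 1.809, 0.004]
force: [-0.0, -0.3, -2.2]
opening: 0.0387
gripper_force: 39.5
```

Call:
{"name": "arm_command", "arguments": {"increments": [[0.15, -0.045, 0, 0, 0, 0], [0.3, -0.09, 0, 0, 0, 0], [0.45, -0.136, 0, 0, 0, 0], [0.6, -0.18, 0, 0, 0, 0], [0.7, -0.212, 0, 0, 0, 0]]}}

```text
t: 33.55
tool_pos: [0.4311, 0.0465, 0.4552]
orientation: [-2.564, -1.811, 0.004]
force: [0.7, -0.3, -2.2]
opening: 0.039
gripper_force: 39.5
```

```bash
python3 mv.py .4375 .1749 .29 -19.7
```

```text
[0.616, -0.184, -0.009, -0.001, 0.0, 0.001]
```

Call:
{"name": "arm_command", "arguments": {"increments": [[0.15, -0.045, 0, 0, 0, 0], [0.3, -0.09, 0, 0, 0, 0], [0.45, -0.136, 0, 0, 0, 0], [0.61, -0.182, 0, 0, 0, 0], [0.61, -0.182, 0, 0, 0, 0]]}}

```text
t: 34.17
tool_pos: [0.4376, 0.174, 0.4551]
orientation: [-2.563, -1.814, 0.005]
force: [-0.6, -1.0, -1.9]
opening: 0.0386
gripper_force: 39.5
```

Call:
{"name": "arm_command", "arguments": {"increments": [[0, 0, 0.05, 0, 0, 0], [0, 0, 0.1, 0, 0, 0], [0, 0, 0.15, 0, 0, 0], [0, 0, 0.2, 0, 0, 0], [0, 0, 0.2, 0, 0, 0]]}}

```text
t: 34.8
tool_pos: [0.4378, 0.1721, 0.4165]
orientation: [-2.567, -1.81, 0.003]
force: [0.4, -0.7, -1.6]
opening: 0.0387
gripper_force: 39.5
```

```bash
python3 mv.py .4375 .1749 .22 -19.7;python3 - <<'E'
from h import *
t=read_camera("top"); c=read_camera("side")
z=read_state()["tool_pos"][2]-.2977
print(z,proj(t,[.4375,.1749,z]),proj(c,[.4375,.1749,z]))
cv2.imwrite("pics/s9.png",np.hstack([cv2.resize(c["image"][120:240,140:260],(400,400)),cv2.resize(t["image"][140:240,130:230],(400,400))])[:,:,::-1])
E
```

```text
[0.013, -0.006, 0.147, -0.001, 0.0, 0.001]
0.12013814337625539 [184.6037 207.3047] [205.2774 189.0078]
```

View pics/s9.png

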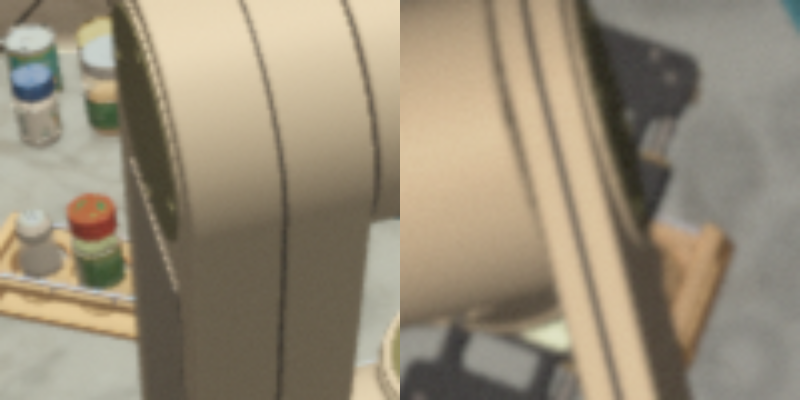

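Call:
{"name": "arm_command", "arguments": {"increments": [[0.012, -0.005, 0.06, 0, 0, 0], [0.012, -0.005, 0.13, 0, 0, 0], [0.012, -0.005, 0.2, 0, 0, 0], [0.012, -0.005, 0.27, 0, 0, 0], [0.012, -0.005, 0.27, 0, 0, 0]]}}

```text
t: 35.52
tool_pos: [0.4373, 0.1749, 0.3618]
orientation: [-2.566, -1.811, 0.005]
force: [0.2, -0.4, -1.2]
opening: 0.0389
gripper_force: 39.5
```

```bash
python3 mv.py .4375 .1749 .143 -19.7
```

```text
[0.001, 0.001, 0.259, -0.001, 0.001, 0.001]
```

Call:
{"name": "arm_command", "arguments": {"increments": [[0, 0, 0.05, 0, 0, 0], [0, 0, 0.1, 0, 0, 0], [0, 0, 0.15, 0, 0, 0], [0, 0, 0.2, 0, 0, 0], [0, 0, 0.23, 0, 0, 0]]}}

```text
t: 36.15
tool_pos: [0.4377, 0.175, 0.3168]
orientation: [-2.567, -1.811, 0.001]
force: [0.6, -0.3, -1.5]
opening: 0.0388
gripper_force: 39.5
```

Call:
{"name": "arm_command", "arguments": {"increments": [[0, 0, 0, 0, 0, 0], [0, 0, 0.01, 0, 0, 0], [0, 0, 0.016, 0, 0, 0], [0, 0, 0.016, 0, 0, 0], [0, 0, 0.016, 0, 0, 0]]}}

```text
t: 36.78
tool_pos: [0.4379, 0.175, 0.3147]
orientation: [2.567, 1.811, 0.001]
force: [-0.1, -0.5, -1.7]
opening: 0.0387
gripper_force: 39.5
```

Call:
{"name": "arm_command", "arguments": {"increments": [[0, 0, 0.006, 0, 0, 0], [0, 0, 0.012, 0, 0, 0], [0, 0, 0.018, 0, 0, 0], [0, 0, 0.018, 0, 0, 0], [0, 0, 0.018, 0, 0, 0]]}}

```text
t: 37.4
tool_pos: [0.4379, 0.175, 0.3109]
orientation: [-2.567, -1.811, -0.0]
force: [-0.8, -0.3, -1.7]
opening: 0.0388
gripper_force: 39.5
```

Call:
{"name": "arm_command", "arguments": {"increments": [[0, 0, 0.004, 0, 0, 0], [0, 0, 0.008, 0, 0, 0], [0, 0, 0.008, 0, 0, 0], [0, 0, 0.008, 0, 0, 0], [0, 0, 0.008, 0, 0, 0]]}}

```text
t: 38.02
tool_pos: [0.438, 0.1751, 0.3097]
orientation: [2.567, 1.811, 0.001]
force: [-1.4, 0.1, 3.2]
opening: 0.0388
gripper_force: 39.9
```

Contact at the predicted height; release and retreat straight up, then aside.

Call:
{"name": "arm_command", "arguments": {"increments": [[0, 0, 0, 0, 0, 0], [0, 0, 0, 0, 0, 0], [0, 0, 0, 0, 0, 0], [0, 0, 0, 0, 0, 0], [0, 0, 0, 0, 0, 0]], "fingers": -0.5}}

```text
t: 38.65
tool_pos: [0.4379, 0.175, 0.3093]
orientation: [2.567, 1.811, -0.0]
force: [0.7, -0.2, 0.1]
opening: 0.0694
gripper_force: 0.0
```

Call:
{"name": "arm_command", "arguments": {"increments": [[0, 0, -0.15, 0, 0, 0], [0, 0, -0.35, 0, 0, 0], [0, 0, -0.55, 0, 0, 0], [0, 0, -0.7, 0, 0, 0], [0, 0, -0.7, 0, 0, 0]]}}

```text
t: 39.28
tool_pos: [0.4384, 0.1752, 0.4523]
orientation: [2.565, 1.81, 0.008]
force: [-0.5, 1.1, -0.6]
opening: 0.0698
gripper_force: 0.0
```

Call:
{"name": "arm_command", "arguments": {"increments": [[-0.25, 0, 0, 0, 0, 0], [-0.5, 0, 0, 0, 0, 0], [-0.75, 0, 0, 0, 0, 0], [-1, 0, 0, 0, 0, 0], [-1, 0, 0, 0, 0, 0]]}}

```text
t: 39.9
tool_pos: [0.37, -0.0158, 0.4479]
orientation: [-2.571, -1.804, 0.002]
force: [1.0, -0.5, -0.3]
opening: 0.0699
gripper_force: 0.0
```

Call:
{"name": "arm_command", "arguments": {"increments": [[-0.25, 0, 0, 0, 0, 0], [-0.5, 0, 0, 0, 0, 0], [-0.75, 0, 0, 0, 0, 0], [-1, 0, 0, 0, 0, 0], [-1, 0, 0, 0, 0, 0]]}}

```text
t: 40.52
tool_pos: [0.3031, -0.2037, 0.448]
orientation: [-2.57, -1.804, 0.001]
force: [-0.3, 1.4, -0.3]
opening: 0.07
gripper_force: 0.0
```

```bash
python3 - <<'E'
from h import *
t=read_camera("top"); im=t["image"]; hsv=cv2.cvtColor(im,cv2.COLOR_RGB2HSV); H,S,V=[hsv[:,:,i].astype(int) for i in range(3)]
def f(n,m,b):
    k=np.zeros(m.shape,np.uint8); k[b[1]:b[3],b[0]:b[2]]=m[b[1]:b[3],b[0]:b[2]]
    c,l,s,ct=cv2.connectedComponentsWithStats(k)
    for i in range(1,c):
        if s[i,4]>8: print(n,s[i],ct[i])
for n,p in dict(salt=(.5001,.35,.1),jar=(.479,.2917,.121),knob=(.4584,.2333,.148),sauce=(.4375,.1749,.2)).items(): print(n,proj(t,p))
f("red",((H<6)|(H>170))&(S>140)&(V>70),(85,150,220,240))
f("knob",(S<60)&(V>130),(140,185,170,205))
E
```

```text
salt [108.7933 179.437 ]
jar [132.0063 188.0483]
knob [155.7639 196.5962]
sauce [179.1122 205.0493]
red [172 200  17  12 145] [179.9448 205.0552]
knob [153 194   6   7  27] [155.2963 197.1111]
```

```bash
python3 -c "
from plant import *
print(close_job())"
```

```text
the job is handed in; nothing more can be done
None
```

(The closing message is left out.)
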